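# Move a row of things to the new hook ledge

## Task

Move the remote, the flashlight, the phone stand and the mint tin from the old ledge to the new one, in the same order counted from the hook end of each ledge: what lies nearest the hooks on the old ledge goes nearest the hooks on the new one, and so on. Set each in the middle of its own cork pad, straight along the pad and the same side up as now, and leave the back scratcher alone.

Things in the scene. Friction and masses are not known exactly. Their poses are not given: they have to be found in the camera images.
- remote: White plastic air-conditioner remote, a flat bar 42 mm (x) x 130 mm (y) x 18 mm thick, grey buttons and display on top, about 0.1 kg. Origin at the centre of its underside, z up, y along its length.
- flashlight: Small aluminium flashlight lying on its side, 110 mm long along its y axis, round barrel 24 mm in diameter (from y = -40 to +27 mm) between a six-sided head (at +y, 28 mm long) and tail ring (at -y), both 30 mm across flats, on whose flats it lies without rolling; about 0.12 kg. Origin on its axis at mid-length, 15 mm above what it lies on.
- phone_stand: Green hard-silicone phone stand, 48 mm wide (x), 85 mm deep (y), 50 mm high: a 10 mm base plate, a 24 mm high lip at the -y edge and a 12 mm thick back rest from y = +3 mm at the base, leaning 20 degrees towards +y, to y = +29 mm at its top. All of it is 48 mm wide. About 0.11 kg. Origin at the centre of its underside, z up.
- mint_tin: Round flat steel mint tin, 54 mm in diameter, 22 mm high, lid closed for good, about 0.06 kg. Origin at the centre of its underside, z up.
- pad_remote: Fixed cork pad, 58 x 110 x 2 mm, on top of the old ledge, on which the remote lies at the start; all four are alike. Origin at the centre of its underside, axes parallel to the old ledge's. It stays where it is and marks the place the remote came from.
- pad_flashlight: Fixed cork pad, 58 x 110 x 2 mm, on top of the old ledge, on which the flashlight lies at the start; all four are alike. Origin at the centre of its underside, axes parallel to the old ledge's. It stays where it is and marks the place the flashlight came from.
- pad_phone_stand: Fixed cork pad, 58 x 110 x 2 mm, on top of the old ledge, on which the phone stand lies at the start; all four are alike. Origin at the centre of its underside, axes parallel to the old ledge's. It stays where it is and marks the place the phone stand came from.
- pad_mint_tin: Fixed cork pad, 58 x 110 x 2 mm, on top of the old ledge, on which the tin lies at the start; all four are alike. Origin at the centre of its underside, axes parallel to the old ledge's. It stays where it is and marks the place the tin came from.
- old_ledge: The old ledge, of darker pine, with the four things in a row on it. Fixed board 340 mm (x) x 140 mm (y), top 40 mm above the work surface. Origin on the work surface under its middle, x along it to its hook end (black rail with three small hooks, reaching 34 mm out; the middle one swings); the other end is plain. Its pads (tops at 42 mm) are centred at x = +120, +40, -40 and -120 mm, y = 0. Hook end away from the robot.
- new_ledge: The new, empty ledge of pale pine. Fixed board 340 mm (x) x 140 mm (y), top 60 mm above the work surface. Origin on the work surface under its middle, x along it to its hook end (black rail with three small hooks, reaching 34 mm out; the middle one swings); the other end is plain. Its four cork pads (58 mm in x, 110 mm in y, tops at 62 mm) are centred at x = +120, +40, -40 and -120 mm, y = 0. Hook end towards the robot.
- back_scratcher: Bystander: bamboo back scratcher, 400 mm long, up to 36 mm wide and 16 mm high, lying loose on the table between the ledges. Origin under the middle of its handle, x along it towards the claw.
Not all that is in view belongs to the job. Several things have the shape of the mint_tin; the one meant has the colours described above.

How it is judged:
At the end, for the whole second after the job is handed in: Each thing rests on the new ledge's pad of the same rank from the hook end as its old pad: within 15 mm of the pad's centre both along and across the ledge, height within 5 mm; remote, stand, tin upright (0.12 rad); remote, flashlight, stand straight along the pad (0.26 rad); all at rest (((x of pad_remote in the frame of old_ledge between 0.1 and 0.14 m and x of remote in the frame of new_ledge between 0.105 and 0.135 m) or (x of pad_remote in the frame of old_ledge between 0.02 and 0.06 m and x of remote in the frame of new_ledge between 0.025 and 0.055 m) or (x of pad_remote in the frame of old_ledge between -0.06 and -0.02 m and x of remote in the frame of new_ledge between -0.055 and -0.025 m) or (x of pad_remote in the frame of old_ledge between -0.14 and -0.1 m and x of remote in the frame of new_ledge between -0.135 and -0.105 m)) and y of remote in the frame of new_ledge between -0.015 and 0.015 m and z of remote in the frame of new_ledge between 0.057 and 0.067 m and angle between each of remote, phone_stand, mint_tin's own z axis and vertical below 0.12 rad and angle between the y axis of each of remote, flashlight, phone_stand and the y axis of new_ledge, either way round below 0.26 rad and linear speed of each of remote, flashlight, phone_stand, mint_tin below 0.02 m/s and angular speed of each of remote, flashlight, phone_stand, mint_tin below 0.2 rad/s and ((x of pad_flashlight in the frame of old_ledge between 0.1 and 0.14 m and x of flashlight in the frame of new_ledge between 0.105 and 0.135 m) or (x of pad_flashlight in the frame of old_ledge between 0.02 and 0.06 m and x of flashlight in the frame of new_ledge between 0.025 and 0.055 m) or (x of pad_flashlight in the frame of old_ledge between -0.06 and -0.02 m and x of flashlight in the frame of new_ledge between -0.055 and -0.025 m) or (x of pad_flashlight in the frame of old_ledge between -0.14 and -0.1 m and x of flashlight in the frame of new_ledge between -0.135 and -0.105 m)) and y of flashlight in the frame of new_ledge between -0.015 and 0.015 m and z of flashlight in the frame of new_ledge between 0.072 and 0.082 m and ((x of pad_phone_stand in the frame of old_ledge between 0.1 and 0.14 m and x of phone_stand in the frame of new_ledge between 0.105 and 0.135 m) or (x of pad_phone_stand in the frame of old_ledge between 0.02 and 0.06 m and x of phone_stand in the frame of new_ledge between 0.025 and 0.055 m) or (x of pad_phone_stand in the frame of old_ledge between -0.06 and -0.02 m and x of phone_stand in the frame of new_ledge between -0.055 and -0.025 m) or (x of pad_phone_stand in the frame of old_ledge between -0.14 and -0.1 m and x of phone_stand in the frame of new_ledge between -0.135 and -0.105 m)) and y of phone_stand in the frame of new_ledge between -0.015 and 0.015 m and z of phone_stand in the frame of new_ledge between 0.057 and 0.067 m and ((x of pad_mint_tin in the frame of old_ledge between 0.1 and 0.14 m and x of mint_tin in the frame of new_ledge between 0.105 and 0.135 m) or (x of pad_mint_tin in the frame of old_ledge between 0.02 and 0.06 m and x of mint_tin in the frame of new_ledge between 0.025 and 0.055 m) or (x of pad_mint_tin in the frame of old_ledge between -0.06 and -0.02 m and x of mint_tin in the frame of new_ledge between -0.055 and -0.025 m) or (x of pad_mint_tin in the frame of old_ledge between -0.14 and -0.1 m and x of mint_tin in the frame of new_ledge between -0.135 and -0.105 m)) and y of mint_tin in the frame of new_ledge between -0.015 and 0.015 m and z of mint_tin in the frame of new_ledge between 0.057 and 0.067 m); the robot touches nothing.
It fails at once if the back scratcher is disturbed (moved over 25 mm) (distance of back_scratcher from where it was at the start of the episode above 0.025 m).
It also fails if it takes over 112 s, if anything falls off the work surface, if the arm or the gripper's body presses on something with over 40 N, if the wrist force passes 120 N, or if a joint passes its speed limit or range.

## Robot

A 6-joint arm with a two-finger parallel gripper is mounted at the origin on the work surface. World frame = base frame: x ahead of the robot, y to its left, z up, the work surface at z = 0. Lengths are in m, angles in rad, forces in N, time in s.
With the tool pointing down it reaches from about 0.275 to 0.725 m from the base axis. Payload 15.9 kg.
Tool frame: the origin (TCP) lies on the centre line of the jaws, within the pads' length; the fingertips stand 22 mm ahead of it and the grasp point (between the pads) lies 3 mm ahead of it; z points along the fingers, y is the line along which they close (so a half turn about z gives the same grasp; the last joint's range is limited). The gripper opens to 85 mm and grips with 20 to 120 N. Pads are 22 mm wide; open, the fingers measure 114 mm over their backs; the gripper's body (76 mm by 85 mm) begins 54 mm behind the grasp point. The pads swing forward as they close: fully open they stand 13 mm farther back than shut.
Start: joints at [0, 0.213, -0.034, 1.323, 0, 1.571], TCP at [0.5, -0, 0.253] pointing down, gripper open.
Joint ranges: [-2.98, 2.98], [-0.74, 1.72], [-1.14, 1.35], [-2.1, 2.04], [-1.57, 1.44], [-3.14, 3.14]. Speed limits (rad/s): [1.89, 1.89, 2.39, 2.57, 3.14, 3.14].

## Interface

Orientations are given as a 3x3 rotation matrix whose columns are the frame's x, y, z axes.
In Python, from cell import env, viewer, sign_off gives the robot as it stands. Calls block until the motion is done:
- env.movep(position, orientation): joint-space move of the TCP to a pose.
- env.movel(position, attitude=None, speed=0.15): straight line of the TCP; attitude=None keeps the orientation; speed is the mean speed in m/s.
- env.move_j(angles): joint-space move.
- env.set_gripper(opening, force=None): finger opening in m; force is the grip in N (None keeps the last); returns when the fingers have stopped.
- env.sleep(seconds).
- env.inverse_kinematics(position, orientation): joint angles nearest the present ones, or None.
- viewer.get_image(name): name is "scene" or "side" or "wrist"; returns a dict with "image" (420x560x3 uint8, red, green, blue), "z_map" (420x560 float32, m along the optical axis (not along the pixel's ray), 0 where there is no reading), "vertical_fov" (degrees; the focal length in pixels is half the picture's height over the tangent of half this angle, whatever the lens; pixels are square), "cx", "cy" (the principal point, pixels), "D" ([k1, k2, p1, p2, k3] as OpenCV has them; the pictures are not rectified), "rvec" (rotation vector, rad) and "tvec" (3), from world to camera coordinates, as OpenCV has them. Camera axes: x right, y down, z forward; pixel columns grow to the right and rows downward; lengths in m; the calibration is good to about 2 mm. A picture is of the moment at which its call begins.
A pose or a line that the arm cannot do raises env.MotionError and nothing moves.
- sign_off(): hands the job in; it is judged then, once.
Readings, each from a call of its own:
- env.current_time(): time.
- env.current_qpos(): joint angles.
- env.current_dq(): joint speeds.
- env.current_tau(): joint torques, N m.
- env.current_ee_pos(): TCP position.
- env.current_ee_rot(): TCP orientation.
- env.current_contact_force(): force on the tool from outside, world axes, zero at the start.
- env.current_wrist_torque(): the same for the moment, N m.
- env.current_finger_gap(): finger opening in m.
- env.current_grasp_force(): force on a finger pad.
Only numpy, scipy, OpenCV 4.12 (cv2) and the standard library are available. Lean on these libraries where they do the work, as an engineer would, in place of code of your own. Each camera call takes 0.05 s, during which the arm holds its last target. There are 200 camera calls.

## Working session

There is one attempt and no reset: what is moved stays moved. The work goes in short steps, each a Python script; the robot and the scene stay as the last script left them, time stands still between calls to the robot, and variables do not carry over. Pictures are saved under pics/ and viewed, at most 14 in all, crops included, and the job is handed in when it is done.

```bash
mkdir -p pics
cat > h.py <<'E'
import numpy as np, cv2
from cell import env, viewer, sign_off
def grab(n,save=None):
    d=viewer.get_image(n)
    if save: cv2.imwrite('pics/'+save,d['image'][:,:,::-1])
    return d
def cam(d):
    h=d['image'].shape[0]; f=h/2/np.tan(np.radians(d['vertical_fov'])/2)
    K=np.array([[f,0,d['cx']],[0,f,d['cy']],[0,0,1.]])
    R=cv2.Rodrigues(np.array(d['rvec'],float))[0]; return K,np.array(d['D'],float),R,np.array(d['tvec'],float).ravel()
def onplane(d,px,z):
    K,D,R,t=cam(d); u=cv2.undistortPoints(np.array(px,float).reshape(-1,1,2),K,D).reshape(-1,2)
    r=np.c_[u,np.ones(len(u))]@R; c=-R.T@t
    return c+r*((z-c[2])/r[:,2])[:,None]
def cloud(d):
    K,D,R,t=cam(d); h,w=d['z_map'].shape
    v,u=np.mgrid[:h,:w]; p=cv2.undistortPoints(np.stack([u,v],-1).reshape(-1,1,2).astype(float),K,D).reshape(-1,2)
    z=d['z_map'].reshape(-1,1); P=(np.c_[p,np.ones(len(p))]*z-t)@R
    P[z[:,0]==0]=np.nan
    return P.reshape(h,w,3)
E
python3 - <<'E'
from h import *
for n in ('scene','side','wrist'):
    d=grab(n,n+'0.png'); K,D,R,t=cam(d); print(n,K[0,0],-R.T@t,R[2])
E
```

```text
scene 431.46436227188366 [ 0.82224829 -0.34024281  0.78958827] [-0.27891101  0.45191246 -0.84733924]
side 412.1743665116358 [0.15657802 0.57104975 0.56370063] [ 0.51661842 -0.60948122 -0.60136349]
wrist 290.9544409890791 [0.49944461 0.07897609 0.37292315] [-0.00099678 -0.31053123 -0.95056266]
```

View pics/scene0.png

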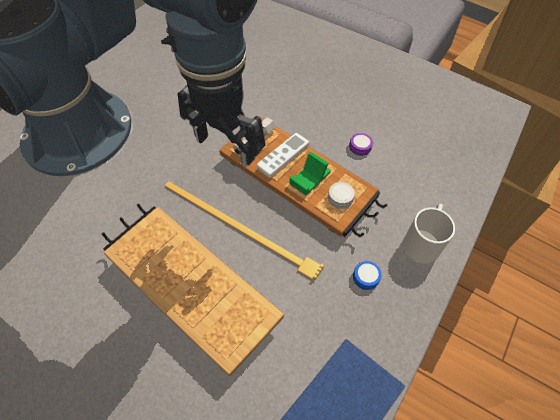

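View pics/side0.png

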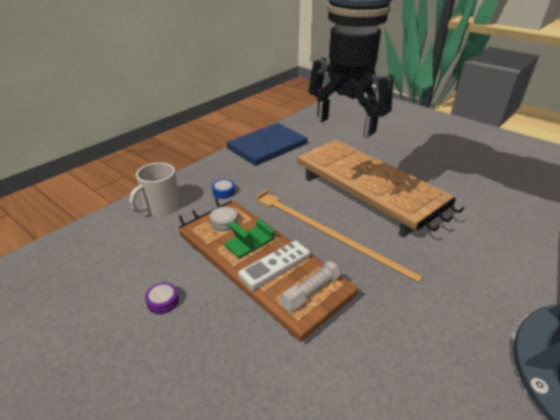

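The scene view shows the old ledge with its hooks at (370,210). Counted from the hooks it holds the white/steel tin (341,193), the green stand (311,173), the remote (284,154) and the flashlight (~265,128, behind the gripper). The new ledge runs from its hooks at (125,225) to (255,340), with the back scratcher between the ledges.

Tin candidates are (341,193) plain steel on the ledge, (360,143) purple and (368,273) blue. I choose the plain one at (341,193).

```bash
cat > m.py <<'E'
from h import *
def big(m):
    n,l,s,c=cv2.connectedComponentsWithStats(m.astype(np.uint8)); i=1+np.argmax(s[1:,4]); return l==i
def rect(P):
    (c,s,a)=cv2.minAreaRect((P[:,:2]*1000).astype(np.float32)); return np.round(c,1),np.round(s,1),round(a,2)
E
python3 - <<'E'
from m import *
for n in ('scene','side'):
    d=grab(n); P=cloud(d); hsv=cv2.cvtColor(d['image'],cv2.COLOR_RGB2HSV); H,S,V=[hsv[...,i].astype(int) for i in range(3)]
    Z=P[...,2]; tab=(S<40)&(abs(Z)<.02); print(n,'table z',np.nanmedian(Z[tab]),np.nanstd(Z[tab]))
    inb=(np.hypot(P[...,0],P[...,1])<.85)&(P[...,0]>.15)
    wood=(H>3)&(H<28)&(S>90)&inb
    for nm,lo,hi,pl in (('old',.030,.049,.04),('new',.0505,.07,.06)):
        m=big(cv2.morphologyEx((wood&(Z>lo)&(Z<hi)).astype(np.uint8),cv2.MORPH_OPEN,np.ones((3,3))))
        v,u=np.nonzero(m); print(nm,'depth',rect(P[m]),'ray',rect(onplane(d,np.c_[u,v],pl)),'z',np.median(Z[m]),'px',u.mean(),v.mean())
    g=big((H>45)&(H<80)&(S>120)&inb&(Z>.03)); print('stand',rect(P[g]),np.nanmax(Z[g]))
    w=(S<60)&(Z>.05)&(Z<.085)&inb&(P[...,0]>.3)
    k,l,s,c=cv2.connectedComponentsWithStats(w.astype(np.uint8))
    for i in range(1,k):
        if s[i,4]>100: print('white',c[i].round(),s[i,4],rect(P[l==i]),'z',np.percentile(Z[l==i],[10,50,95]).round(4))
d=grab('scene'); cv2.imwrite('pics/tin.png',cv2.resize(d['image'][100:300,220:420,::-1],None,fx=3,fy=3))
E
```

```text
scene table z -0.00037314581075005343 0.001937795467689291
old depth (array([570. , 170.1]), array([143.1, 285.7]), 83.96) ray (array([570.6, 166.6]), array([144.8, 286. ]), 83.98) z 0.039819424474123066 px 313.65661196911196 185.07311776061775
new depth (array([ 521.6, -167.9]), array([140.5, 343.5]), 81.75) ray (array([ 523. , -168.8]), array([139.9, 342.7]), 81.68) z 0.06061774906914428 px 194.424680335931 288.7857304986003
stand (array([577.7, 167.8]), array([92.9, 55.5]), 81.49) 0.09503400425715995
white [267. 126.] 157 (array([429.9, 222.5]), array([36.7, 25.8]), 87.75) z [0.0585 0.0684 0.0733]
white [282. 154.] 948 (array([501.9, 181.5]), array([130.4,  42.3]), 80.15) z [0.056  0.0594 0.0618]
white [341. 194.] 511 (array([660.8, 154.9]), array([51.9, 53.3]), 16.63) z [0.0572 0.0633 0.0654]
white [127. 229.] 147 (array([ 346.2, -142.8]), array([129.3,  15.4]), 82.45) z [0.0564 0.0584 0.0607]
white [413. 234.] 138 (array([824. , 148.9]), array([ 7.1, 41.9]), 38.11) z [0.0533 0.0676 0.0835]
side table z 0.00024438876860813114 0.002275162607334597
old depth (array([542.3, 176.2]), array([140.8, 344.3]), 84.19) ray (array([540.4, 179.4]), array([144.8, 347.7]), 84.31) z 0.04078508458619525 px 272.79290138958646 277.2362297003181
new depth (array([ 519.1, -165.7]), array([143.1, 345.1]), 81.73) ray (array([ 518.5, -159.2]), array([150.5, 345.2]), 82.13) z 0.061631182419073414 px 376.97872340425533 181.26852531181217
stand (array([578.3, 168.7]), array([82.4, 47. ]), 81.91) 0.09343353281934379
white [165. 187.] 326 (array([819.3, 171.9]), array([16.9, 61.7]), 3.76) z [0.0537 0.068  0.0829]
white [223. 217.] 459 (array([658.4, 159.7]), array([53.2, 51. ]), 9.57) z [0.0549 0.0649 0.0668]
white [274. 264.] 1482 (array([499.1, 184.7]), array([130.4,  42.4]), 79.1) z [0.0554 0.0606 0.0625]
white [309. 286.] 1052 (array([418.7, 188.6]), array([112.4,  32.4]), 83.47) z [0.0587 0.0678 0.0733]
```

View pics/tin.png

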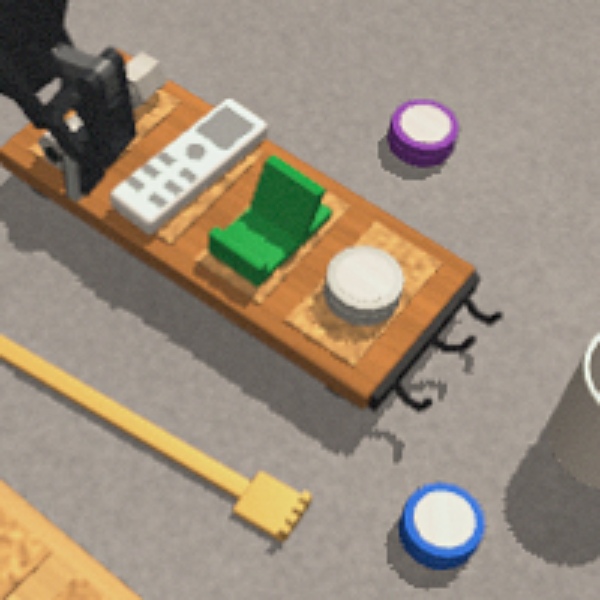

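The crop confirms the choice: at (365,285) in the crop there is a plain grey-steel tin on the old ledge's hook-end pad. The purple and blue ones stand on the table. The stand's lip faces the scratcher (-y) and its back rest faces +y. The measured sizes match the given ones. Next I check how far the fingertips reach at the working openings.

Run:
```python
from m import *
for o in (.085,.066,.045):
    if o<.085: env.set_gripper(o,force=50)
    r=[]
    for n in ('side','scene'):
        P=cloud(grab(n)).reshape(-1,3)
        Q=P[(abs(P[:,0]-.5)<.03)&(abs(P[:,1])<.08)&(P[:,2]>.18)]; Q=Q[Q[:,2]<.3]
        r+=[np.sort(Q[:,2])[5:30:8].round(4)]
    print(env.current_finger_gap(),r,env.current_time())
print(env.current_ee_rot().round(3),env.current_ee_pos())
```

```text
0.08527629278728047 [array([], dtype=float64), array([], dtype=float64)] 0.4
0.06631786020810862 [array([0.2918, 0.2943, 0.2969, 0.2986]), array([0.2978])] 0.8333
0.044965526086353944 [array([0.2349, 0.2359, 0.2369, 0.2381]), array([0.2347, 0.2365, 0.2379, 0.2393])] 1.275
[[ 0.  1. -0.]
 [ 1. -0.  0.]
 [ 0. -0. -1.]] [4.99974947e-01 3.36066381e-06 2.53290162e-01]
```

```bash
cat > p.py <<'E'
from m import *
NEW=np.array([.5204,-.1668]); TH=np.radians(-8.25)   # along-ledge axis (away from robot) of new ledge
def rot(th): 
    y=np.array([np.cos(th),np.sin(th),0]); z=np.array([0,0,-1.]); return np.c_[np.cross(y,z),y,z]
def across(th): return np.array([-np.sin(th),np.cos(th)])
HI=.215
def pick_place(c,th,s,w,dz,off=0,force=50,clear=.014):
    """c: object centre, th: closing yaw, s: signed distance from new ledge centre away from robot, w: width, dz: TCP above pad"""
    th=np.radians(th); a=np.array(c)+off*across(th)
    b=NEW+s*np.array([np.cos(TH),np.sin(TH)])+off*across(TH)
    env.movep([*a,HI],rot(th)); env.set_gripper(w+clear,force=force)
    env.movel([*a,.042+dz+.03],speed=.2); env.movel([*a,.042+dz],speed=.06)
    print('down F',env.current_contact_force().round(1))
    env.set_gripper(w-.012,force=force); print('grip',env.current_finger_gap(),env.current_grasp_force())
    env.movel([*a,HI],speed=.15); print('held',env.current_finger_gap())
    env.movep([*b,HI],rot(TH)); env.movel([*b,.062+dz+.03],speed=.2); env.movel([*b,.062+dz+.001],speed=.05)
    print('placed F',env.current_contact_force().round(1),env.current_finger_gap())
    env.set_gripper(w+clear); env.movel([*b,HI],speed=.2); print('t',env.current_time())
E
python3 - <<'E'
from p import *
pick_place([.6596,.1573],-7,-.12,.054,.022)
grab('scene','s1.png')
E
```

```text
down F [0.2 0.5 0.4]
grip 0.05207314122821957 52.449901700019836
held 0.051960080656305335
placed F [-1.8  0.8  3.2] 0.052180522457249336
t 9.3583
```

View pics/s1.png

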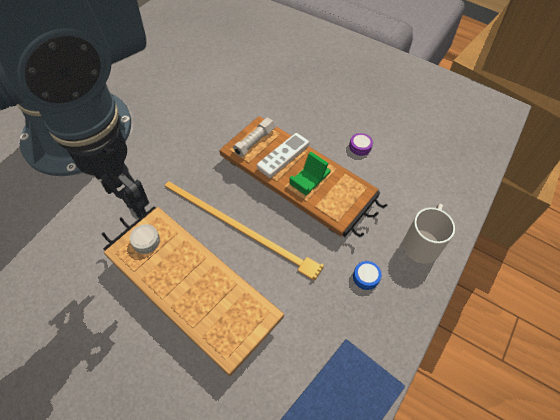

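The tin is at (145,237), in the middle of the new ledge's hook-end pad, and the scratcher hasn't moved. The stand is next.

Run:
```python
from p import *
pick_place([.578,.1683],-8.2,-.04,.048,.024,off=.006)
grab('scene','s2.png')
```

```text
down F [0.4 0.1 0.6]
grip 0.047416397123966475 51.76028050482273
held 0.047038336853784835
placed F [ 0.3 -0.1  0. ] 0.047132120854769054
t 17.5833
```

View pics/s2.png

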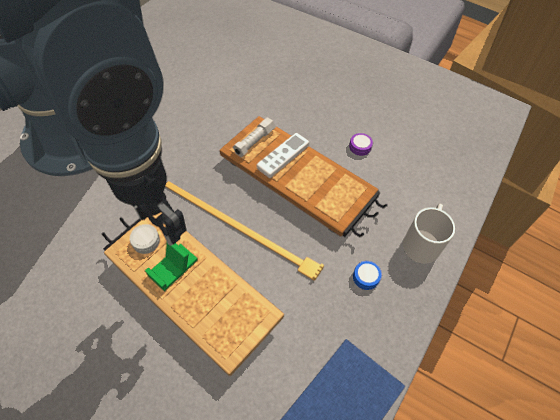

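The stand is upright on the second pad at (172,267), and the tin is unchanged. The remote and the flashlight come next.

Run:
```python
from p import *
pick_place([.5005,.183],-10.4,.04,.042,.023)
if env.current_time()<60: pick_place([.4187,.1886],-6.5,.12,.024,.026,clear=.024)
env.movep([.5,0,.25],rot(0))
P=None
for n in ('scene','side'):
    d=grab(n,n+'3.png'); P=cloud(d); Z=P[...,2]; hsv=cv2.cvtColor(d['image'],cv2.COLOR_RGB2HSV)
    q=P[...,:2]-NEW; u=np.array([np.cos(TH),np.sin(TH)]); L=q@u; A=q@across(TH)
    for nm,s,h in (('tin',-.12,.022),('stand',-.04,.05),('remote',.04,.018),('light',.12,.03)):
        m=big((abs(L-s)<.04)&(abs(A)<.08)&(Z>.069)&(Z<.13))
        c,sz,a=rect(P[m]); e=c/1000-NEW; print(n,nm,'err mm',((e@u-s)*1000).round(1),(e@across(TH)*1000).round(1),sz,a,'ztop',np.percentile(Z[m],95).round(4))
```

```text
down F [0.3 0.  1.1]
grip 0.04096476104991371 51.348856687545776
held 0.04034994942399334
placed F [ 0.1  0.4 -1.3] 0.040939957633259416
t 25.7917
down F [-1.   0.9 -0.5]
grip 0.022233485555419537 48.69079291820526
held 0.02204681074699967
placed F [-0.8  0.5 -1.3] 0.02230469380332218
t 34.45
scene tin err mm 1.9 -0.6 [53.2 52.7] 31.54 ztop 0.0861
scene stand err mm 0.5 -2.6 [86.2 49.8] 82.57 ztop 0.1105
scene remote err mm 0.9 1.0 [130.8  42.7] 81.74 ztop 0.0818
scene light err mm 0.4 -3.0 [114.1  35.7] 81.52 ztop 0.0924
side tin err mm -1.9 2.1 [53.2 52.9] 4.97 ztop 0.0861
side stand err mm -0.6 -0.6 [87.1 48.9] 81.97 ztop 0.1107
side remote err mm -1.8 1.9 [131.4  42.7] 81.98 ztop 0.0822
side light err mm -1.1 -1.0 [114.2  37.2] 80.31 ztop 0.0932
```

View pics/scene3.png

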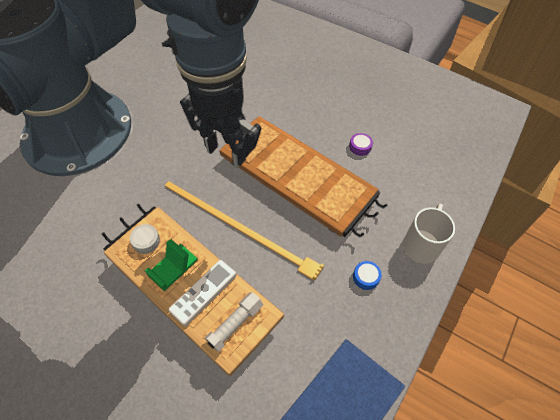

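All four sit on the new ledge in the right order: tin (145,237), stand (172,265), remote (203,291) and flashlight (234,322). Measured errors are within about 3 mm, the heights are right, and the scratcher is where it was.

```bash
python3 -c "
from h import *
print(sign_off())"
```

```text
the job is handed in; nothing more can be done
None
```

The tin, phone stand, remote and flashlight are on the new ledge in that order from the hooks, each measured within about 3 mm of its pad's centre, with the back scratcher untouched; the job was handed in after about 36 s of robot time.

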